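# Raise the mixing hood's window to its marker

## Task

Push the amber window of the darkroom mixing hood up from beneath its black lip, with the fingers, until the lip is level with the red marker on the left-hand rail; then take the hand away, clear of everything. The window is counterweighted and stays where it is left. Do not pinch the lip, and leave the marker and the bottle, the graduate and the tin where they stand.

Things in the scene. Friction and masses are not known exactly. Their poses are not given: they have to be found in the camera images.
- hood: fixed mixing hood, white frame, clear sides, 310 deep x 460 wide x 415 mm high. Origin: centre of its underside; front faces own -x (the robot), y to the robot's left, z up. The window's plane leans back 30 deg (top farther away): own x = -0.13 + 0.577 z. White rails at y = +-205 mm, 30 mm wide, 12 mm proud of it. Below the window it is open down to a 20 mm floor plate, front edge at x = -0.135
- sash (a joint): travel of the window up the slope in m, 0 (lowest) to 0.18 (top stop); starts at 0 to 0.03. The window weighs about 0.6 kg but hidden counterweights balance it: it takes about 4 to 8 N along the slope to move it either way, it does not coast, and it stays where it is left
- lip_edge (a point): middle of the lip's lower outer edge, the edge that fingers coming from beneath meet first; moves with the window. Its z axis points up the slope (the way the window moves), its y axis along the lip to the left, its -x axis straight out of the window to the robot's side. About 120 mm above the table when the window is lowest
- lip_end (a point): centre of the left end of the black lip along the window's bottom edge, half way through its thickness; axes as lip_edge. The lip is 370 mm long, 14 mm thick up the slope, and stands 40 mm out from the window's middle plane, square to it
- marker_mid (a point): centre of the inner side of the red marker, a block 14 mm thick up the slope and 34 mm wide, clamped on the left rail beside the lip's left end, with a black thumb screw outside. Axes as lip_edge. The lip is level with it when lip_end and marker_mid agree along this z axis (up the slope). It sits 65 to 165 mm up the slope from the window's lowest position
- bottle: loose amber bottle with a white cap, 64 mm diameter, 170 mm high, stands on the table in front of the hood, to one side; origin: centre of its foot
- graduate: loose white open mixing graduate (cup), 72 mm across the rim, 120 mm high, stands on the table; origin: centre of its foot
- tin: loose blue and metal tin, 56 mm diameter, 70 mm high; origin: centre of its foot. Bottle, graduate and tin take three places in any order: about 200 mm left and 200 mm right of the hood's middle, some 110 mm before its front edge, and left of its front corner. The middle 280 mm in front of the lip are free

How it is judged:
By the outcome, as a careful person would: the job done as asked, in the order asked, and still so for the second after the job is handed in, with the robot touching nothing.
It also fails if it takes over 42 s, if anything falls off the work surface, if the arm or the gripper's body presses on something with over 40 N, if the wrist force passes 120 N, or if a joint passes its speed limit or range.

## Robot

A 6-joint arm with a two-finger parallel gripper is mounted at the origin on the work surface. World frame = base frame: x ahead of the robot, y to its left, z up, the work surface at z = 0. Lengths are in m, angles in degrees, forces in N, time in s.
With the tool pointing down it reaches from about 0.3 to 0.75 m from the base axis. Payload 8.5 kg.
Tool frame: the origin (TCP) lies midway between the tips of the shut fingers; the grasp point (between the pads) lies 19 mm behind it; z points along the fingers, y is the direction in which the jaws open and shut (so a half turn about z gives the same grasp; the last joint's range is limited). The gripper opens to 85 mm and grips with 20 to 120 N. Pads are 22 mm wide; open, the fingers measure 114 mm over their backs; the gripper's body (76 mm by 85 mm) begins 54 mm behind the grasp point. The pads swing forward as they close: fully open they stand 13 mm farther back than shut.
Start: joints at [-84.299, 21.807, 74.336, -0, 83.858, -12.336], TCP at [0.17, -0.523, 0.231] pointing down, gripper open.
Joint ranges: [-178.18, 178.18], [-50.72, 133.34], [12.68, 142.11], [-81.47, 261.47], [9.98, 163.14], [-165.26, 165.26]. Speed limits (degrees/s): [136.94, 136.94, 180, 180, 180, 180].

## Interface

Orientations are given as a 3x3 rotation matrix whose columns are the frame's x, y, z axes.
In Python, from rig import env, viewer, ticket gives the robot as it stands. The module is installed in compiled form; this text tells all that it offers.
- The arm moves only by the shell command python3 -m pendant 'ROWS' [FORCE]. ROWS is JSON, a list of rows, each a list of 3 entries, a list of its own where there are three numbers: the shift along the world's x, y, z in mm, then the turn about the world's z in rad, then the opening, from -1 (shut) to 1 (fully open). A call has 1 to 12 rows; each row shifts and turns the pose as measured when the row begins; what a row does not reach is not made up. A row lasts 1/8 s, in which the tool goes at most 62.5 mm and 10.7 degrees, less where a joint would pass 70% of its speed; a pose out of reach is approached as far as the arm can. A call with a gripper value outside its range is refused whole. The fingers move at their own pace and stop on an object; FORCE is the grip in N (left out, the last holds). Time passes only in rows, so rows that do not move let the fingers close. It gives the time, the measured TCP pose, the force and the opening at its end, in the units of the state.
- env.observe(): the state, without advancing time (a new reading comes with each control period).
- viewer.get_image(name): name is "scene" or "top" or "wrist"; returns (picture, depth): 420x560x3 uint8, red, green, blue; 420x560 float32, m along the optical axis (not along the pixel's ray), 0 where there is no reading.
- viewer.camera_params(name): a dict with "fx", "fy", "cx", "cy" (pixels), "rvec" (rotation vector, rad) and "tvec" (3), from world to camera coordinates, as OpenCV has them; the wrist camera has in their place "T_tool_cam" (4x4, takes a point from camera to tool coordinates, whose origin is the TCP and whose axes are the flange's). Camera axes: x right, y down, z forward; pixel columns grow to the right and rows downward; lengths in m; the calibration is good to about 2 mm. A picture is of the moment at which its call begins: read the wrist's pose just before it. camera_params takes no time and is no camera call.
- ticket.close_job(): hands the job in, once; it reports no verdict.
The state is a dict: "time_s": time; "q": joint angles; "qvel": joint speeds; "joint_efforts": joint torques, N m; "position": TCP position; "tool_rot": TCP orientation; "ft_force": force on the tool from outside, world axes, zero at the start; "wrist_torque": the same for the moment, N m; "grip_width": finger opening in m.
Only numpy, scipy, OpenCV 4.12 (cv2) and the standard library are available. Lean on these libraries where they do the work, as an engineer would, in place of code of your own. Each camera call takes 0.05 s, during which the arm holds its last target. There are 200 camera calls.

## Working session

There is one attempt and no reset: what is moved stays moved. The work goes in short steps, Python scripts to look and compute and a shell command to move; the robot and the scene stay as the last step left them, time stands still between calls to the robot, and variables do not carry over. Pictures are saved under pics/ and viewed, about 8 in all and at most 12, crops included, and the job is handed in when it is done.

```bash
mkdir -p pics; cat > h.py <<'E'
import numpy as np, cv2
from rig import env, viewer, ticket
def snap(n,f):
    im,d=viewer.get_image(n); cv2.imwrite('pics/'+f+'.png',im[:,:,::-1]); np.save('pics/'+f+'.npy',d); return im,d
def world(n,u,v,z):
    p=viewer.camera_params(n); R=cv2.Rodrigues(np.array(p['rvec'],float))[0]; t=np.array(p['tvec'],float).ravel()
    c=np.array([(u-p['cx'])/p['fx']*z,(v-p['cy'])/p['fy']*z,z]); return R.T@(c-t)
def proj(n,P):
    p=viewer.camera_params(n); K=np.array([[p['fx'],0,p['cx']],[0,p['fy'],p['cy']],[0,0,1.]])
    return cv2.projectPoints(np.atleast_2d(np.array(P,float)),np.array(p['rvec'],float),np.array(p['tvec'],float),K,None)[0][:,0]
E
python3 - <<'E'
from h import *
print({k:v for k,v in env.observe().items() if k in('time_s','position','tool_rot','ft_force','grip_width')})
snap('scene','s1');snap('top','t1')
for n in('scene','top'):
    p=viewer.camera_params(n);R=cv2.Rodrigues(np.array(p['rvec'],float))[0];print(n,-R.T@np.array(p['tvec']).ravel(),p['fx'])
E
```

```text
{'time_s': 0.0, 'position': array([ 0.17025928, -0.52267315,  0.23070367]), 'tool_rot': array([[ 9.50858402e-01,  3.09626036e-01, -1.28741296e-04],
       [ 3.09625888e-01, -9.50857342e-01,  1.45747518e-03],
       [ 3.28857656e-04, -1.42571416e-03, -9.99998930e-01]]), 'ft_force': array([ 0.32234006, -0.9021254 , -0.51742438]), 'grip_width': 0.08549384293692325}
scene [0.94339955 0.63504241 0.93337604] 520.4132972786962
top [0.37806695 0.06083987 1.11868338] 426.6710164634071
```

View pics/s1.png

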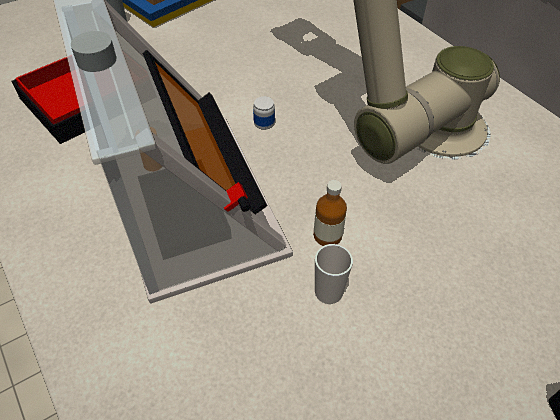

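View pics/t1.png

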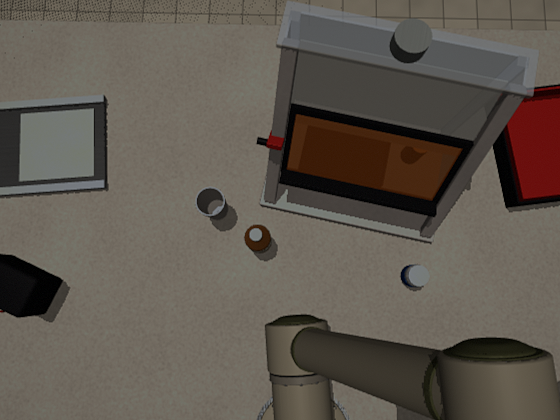

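The top view shows the hood yawed, with floor front corners near (263,205) and (432,240), lip from about (281,180) to (434,213) and marker at (276,143). The bottle is at (258,238), the graduate at (212,203) and the tin at (415,275). I'll enlarge both views.

```bash
python3 - <<'E'
import cv2,numpy as np
t=cv2.imread('pics/t1.png')[90:250,240:460]; s=cv2.imread('pics/s1.png')[40:260,130:300]
a=cv2.resize(t,None,fx=3.6,fy=3.6,interpolation=2); b=cv2.resize(s,None,fx=2.7,fy=2.7,interpolation=2)
cv2.imwrite('pics/c1.png',a);cv2.imwrite('pics/c2.png',b);print(a.shape,b.shape)
E
```

```text
(576, 792, 3) (594, 459, 3)
```

View pics/c1.png

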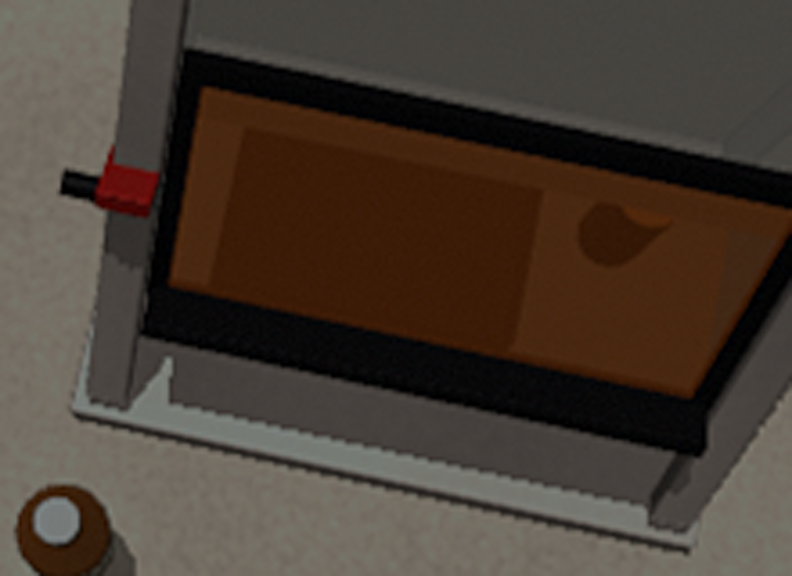

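View pics/c2.png

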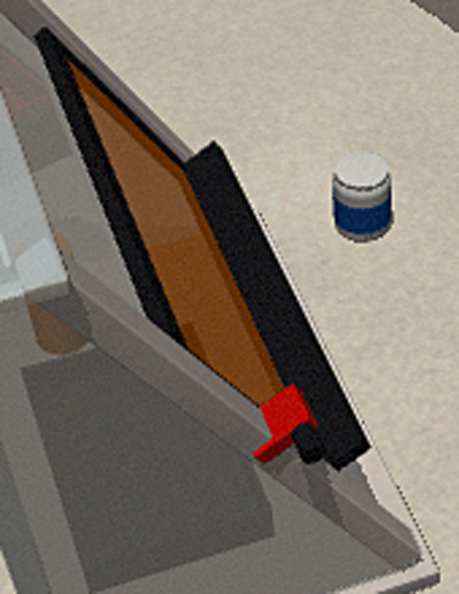

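```bash
cat >> h.py <<'E'
def cloud(n,d):
    p=viewer.camera_params(n); R=cv2.Rodrigues(np.array(p['rvec'],float))[0]; t=np.array(p['tvec'],float).ravel()
    v,u=np.indices(d.shape); C=np.stack([(u-p['cx'])/p['fx']*d,(v-p['cy'])/p['fy']*d,d],-1); return (C-t)@R
def onplane(n,u,v,z):
    a=world(n,u,v,0); b=world(n,u,v,1); return a+(b-a)*(z-a[2])/(b[2]-a[2])
def slope(W,hp):  # world -> out of plane, along lip, up slope
    x,y,a=hp; D=W-np.array([x,y,0]); hx=D[...,0]*np.cos(a)+D[...,1]*np.sin(a); hy=-D[...,0]*np.sin(a)+D[...,1]*np.cos(a); z=D[...,2]
    return np.stack([-( (hx+.13)*np.cos(np.pi/6)-z*.5), hy, (hx+.13)*.5+z*np.cos(np.pi/6)],-1)
E
cat > m.py <<'E'
from h import *
def report(n,im,d,hp):
    W=cloud(n,d); S=slope(W,hp); i=im.astype(int); ok=(d>0)
    red=ok&(i[...,0]>70)&(i[...,1]<.35*i[...,0])&(i[...,2]<.35*i[...,0])&(abs(S[...,1]-.2)<.06)&(abs(S[...,0])<.09)
    blk=ok&(i.max(-1)<40)&(abs(S[...,1])<.186)&(S[...,0]>.02)&(S[...,0]<.06)&(S[...,2]<.4)&(S[...,2]>.05)
    for k,m in(('red',red),('lip',blk)):
        q=S[m]; print(n,k,m.sum(),*[np.round(np.percentile(q[:,j],[1,10,50,90,99])*1000,1) for j in range(3)],sep='\n  ') if m.sum() else print(n,k,0)
E
python3 - <<'E'
from m import *
A=onplane('top',260.8,203.3,.02);B=onplane('top',431.7,241.4,.02);print(A,B,np.linalg.norm(A-B))
y=(A-B)[:2]; y/=np.linalg.norm(y); a=np.arctan2(-y[0],y[1]); M=(A+B)/2; xh=np.array([np.cos(a),np.sin(a)])
c=M[:2]+.135*xh; hp=(c[0],c[1],a); print('hood',hp,np.degrees(a)); np.save('hp.npy',hp)
for n,f in(('top','t1'),('scene','s1')):
    im=cv2.imread('pics/'+f+'.png')[:,:,::-1]; report(n,im,np.load('pics/'+f+'.npy'),hp)
E
```

```text
[0.57674926 0.12051024 0.02      ] [ 0.48884185 -0.32220309  0.02      ] 0.45135662364104134
hood (np.float64(0.6652103577630835), np.float64(-0.12713938164949076), np.float64(-0.19601546881919443)) -11.230859082618027
top
  red
  145
  [10.6 19.  30.8 41.6 43.6]
  [192.3 195.2 208.4 222.  223.9]
  [249.6 250.9 252.7 254.2 255.1]
top
  lip
  1648
  [20.4 23.8 36.9 41.7 43.4]
  [-178.5 -145.7    0.4  148.8  182.2]
  [137.  141.2 149.8 151.9 153.6]
scene
  red
  316
  [ 1.9 10.8 28.4 44.3 45.7]
  [193.7 198.3 216.5 226.2 227.7]
  [239.3 242.9 249.7 251.6 252.6]
scene
  lip
  1524
  [20.4 22.9 34.  44.5 45.7]
  [-174.6 -131.3   31.6  161.2  184.7]
  [139.5 145.3 147.9 149.9 151.5]
```

```bash
python3 -m pendant '[[[28,44,0],-0.051,-1],[[28,44,0],-0.051,-1],[[28,44,0],-0.051,-1],[[28,44,0],-0.051,-1],[[28,44,0],-0.051,-1],[[28,44,0],-0.051,-1],[[28,44,0],-0.051,-1],[[28,44,0],-0.051,-1],[[28,44,0],-0.051,-1],[[28,44,0],-0.051,-1]]' 40
```

```text
time_s: 1.35
position: [0.4544, -0.0694, 0.2279]
tool_rot: [[0.976, -0.217, 0.001], [-0.217, -0.976, 0.005], [-0.001, -0.005, -1.0]]
ft_force: [0.3, -1.5, 0.9]
grip_width: -0.0001
```

```bash
python3 -m pendant '[[[0,-15,-40],0.02,-1],[[0,-17,-40],0,-1],[[0,0,-34],0,-1],[[30,0,0],0,-1],[[30,0,0],0,-1],[[15,-3,0],0,-1],[[0,0,0],0,-1]]'; python3 - <<'E'
from h import *
snap('scene','s2')
E
cd pics; python3 -c "
import cv2;cv2.imwrite('c3.png',cv2.resize(cv2.imread('s2.png')[40:260,130:400],None,fx=2.7,fy=2.7,interpolation=2))"
```

```text
time_s: 2.22
position: [0.5315, -0.1001, 0.1081]
tool_rot: [[0.982, -0.189, -0.003], [-0.189, -0.982, 0.007], [-0.005, -0.007, -1.0]]
ft_force: [-0.7, 1.4, -0.9]
grip_width: 0.0001
```

View pics/c3.png

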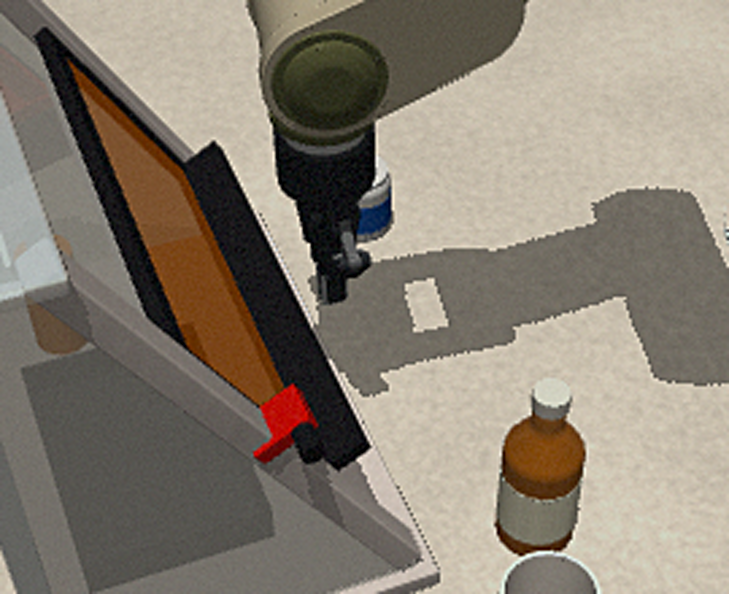

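The shut fingers stand in front of the lip's middle (crop about (330,290)) with a gap, and the bottle, tin and marker are clear. I'll advance gently to contact.

```bash
python3 -m pendant '[[[12,-2,2],0,-1],[[8,-2,1],0,-1],[[4,-1,0],0,-1]]'; python3 -m pendant '[[[4,-1,0],0,-1],[[3,-1,0],0,-1]]'; python3 -m pendant '[[[3,-1,0],0,-1]]'
```

```text
time_s: 2.65
position: [0.5552, -0.1051, 0.1117]
tool_rot: [[0.982, -0.19, -0.004], [-0.19, -0.982, 0.008], [-0.006, -0.007, -1.0]]
ft_force: [-0.1, 0.1, -0.3]
grip_width: -0.0005
time_s: 2.9
position: [0.5563, -0.1053, 0.1115]
tool_rot: [[0.982, -0.189, -0.021], [-0.189, -0.982, 0.012], [-0.023, -0.008, -1.0]]
ft_force: [-19.9, 4.8, 14.3]
grip_width: -0.0001
time_s: 3.02
position: [0.556, -0.1052, 0.1116]
tool_rot: [[0.982, -0.188, -0.029], [-0.188, -0.982, 0.014], [-0.031, -0.009, -0.999]]
ft_force: [-17.8, 3.6, 12.2]
grip_width: 0.0
```

```bash
python3 -m pendant '[[[0,0,6],0,-1],[[2,0,6],0,-1]]'; python3 -m pendant '[[[4,-1,6],0,-1],[[4,-1,6],0,-1]]'
```

```text
time_s: 3.28
position: [0.5565, -0.1048, 0.1233]
tool_rot: [[0.982, -0.188, -0.033], [-0.188, -0.982, 0.016], [-0.036, -0.009, -0.999]]
ft_force: [-3.8, -0.2, -2.7]
grip_width: -0.0
time_s: 3.52
position: [0.5629, -0.106, 0.135]
tool_rot: [[0.981, -0.188, -0.04], [-0.188, -0.982, 0.018], [-0.043, -0.01, -0.999]]
ft_force: [-5.6, 2.0, -2.8]
grip_width: -0.0001
```

```bash
cat > now.py <<'E'
from m import *
def gap():
    # lip upper-face slope coordinate vs marker's, near left part
    out=[]
    for n in('top','scene'):
        im,d=viewer.get_image(n); S=slope(cloud(n,d),np.load('hp.npy')); i=im.astype(int)
        red=(d>0)&(i[...,0]>70)&(i[...,1]<.35*i[...,0])&(i[...,2]<.35*i[...,0])&(abs(S[...,1]-.2)<.06)&(abs(S[...,0])<.09)
        b=(d>0)&(i.max(-1)<40)&(S[...,1]<.184)&(S[...,1]>.08)&(S[...,0]>.022)&(S[...,0]<.05)&(S[...,2]<.4)&(S[...,2]>.05)
        r=np.percentile(S[red][:,2],80); l=np.percentile(S[b][:,2],80); out+=[round(1000*v,1) for v in (r,l,r-l)]
        out+=[int(b.sum())]
    return out
if __name__=='__main__': print(gap())
E
python3 now.py
```

```text
[np.float64(253.6), np.float64(165.4), np.float64(88.2), 450, np.float64(251.1), np.float64(164.4), np.float64(86.7), 486]
```

```bash
python3 -m pendant '[[[5,-1,8],0,-1],[[5,-1,8],0,-1],[[5,-1,8],0,-1]]'; python3 now.py
```

```text
time_s: 4.0
position: [0.5761, -0.1085, 0.1588]
tool_rot: [[0.981, -0.188, -0.048], [-0.188, -0.982, 0.02], [-0.051, -0.011, -0.999]]
ft_force: [-5.0, 0.2, -2.2]
grip_width: 0.0
[np.float64(253.7), np.float64(192.6), np.float64(61.1), 461, np.float64(251.2), np.float64(192.0), np.float64(59.2), 425]
```

```bash
python3 -m pendant '[[[5,-1,8],0,-1],[[5,-1,8],0,-1],[[5,-1,8],0,-1],[[5,-1,8],0,-1]]'; python3 now.py
```

```text
time_s: 4.6
position: [0.5941, -0.1121, 0.1907]
tool_rot: [[0.98, -0.188, -0.059], [-0.187, -0.982, 0.023], [-0.062, -0.011, -0.998]]
ft_force: [-5.8, 1.1, -3.2]
grip_width: 0.0002
[np.float64(253.6), np.float64(229.4), np.float64(24.2), 504, np.float64(251.0), np.float64(228.8), np.float64(22.2), 497]
```

```bash
python3 -m pendant '[[[5,-1,8],0,-1],[[4.5,-1,7],0,-1]]'; python3 now.py; python3 - <<'E'
from h import *
a,_=snap('scene','s4'); b,_=snap('top','t4')
A=cv2.resize(a[150:225,195:275],None,fx=5,fy=5,interpolation=2); B=cv2.resize(b[110:185,250:330],None,fx=5,fy=5,interpolation=2)
cv2.imwrite('pics/c4.png',np.clip(np.hstack([A,B])[:,:,::-1]*1.6,0,255).astype(np.uint8))
E
```

```text
time_s: 4.95
position: [0.6027, -0.1137, 0.2062]
tool_rot: [[0.98, -0.188, -0.063], [-0.187, -0.982, 0.024], [-0.066, -0.012, -0.998]]
ft_force: [-7.1, 1.6, -2.1]
grip_width: 0.0001
[np.float64(253.7), np.float64(247.3), np.float64(6.4), 513, np.float64(251.2), np.float64(246.1), np.float64(5.1), 555]
```

View pics/c4.png

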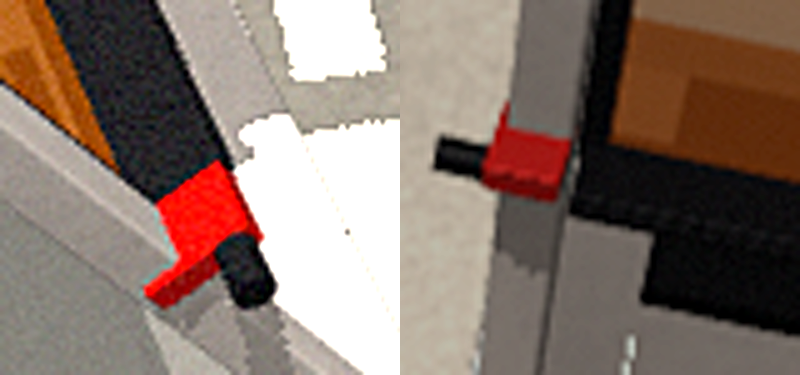

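```bash
cat > fine.py <<'E'
from h import *
def fine():
    for n in('top','scene'):
        im,d=viewer.get_image(n); S=slope(cloud(n,d),np.load('hp.npy')); i=im.astype(int)
        red=(d>0)&(i[...,0]>70)&(i[...,1]<.35*i[...,0])&(i[...,2]<.35*i[...,0])&(abs(S[...,1]-.207)<.014)&(S[...,0]>.018)&(S[...,0]<.037)
        b=(d>0)&(i.max(-1)<40)&(S[...,1]<.184)&(S[...,1]>.12)&(S[...,0]>.018)&(S[...,0]<.037)&(S[...,2]<.32)&(S[...,2]>.12)
        o=[]
        for m in(red,b):
            q=S[m][:,2]; t=np.percentile(q,80); q=q[abs(q-t)<.005]; o+=[np.median(q)*1000,q.std()*1000,len(q)]
        print(n,np.round(o,1),'gap',round(o[0]-o[3],2))
if __name__=='__main__': fine()
E
python3 fine.py
```

```text
top [252.9   1.1  78.  247.5   1.  170. ] gap 5.4
scene [250.4   1.2 115.  245.3   1.2 248. ] gap 5.13
```

```bash
python3 -m pendant '[[[2,-0.5,4],0,-1]]'; python3 fine.py
```

```text
time_s: 5.38
position: [0.6049, -0.1142, 0.2107]
tool_rot: [[0.98, -0.188, -0.062], [-0.187, -0.982, 0.024], [-0.065, -0.011, -0.998]]
ft_force: [-3.9, 1.1, -2.6]
grip_width: -0.0001
top [253.2   1.1  74.  251.3   1.1 169. ] gap 1.83
scene [250.1   1.2 121.  249.6   1.3 259. ] gap 0.43
```

```bash
python3 -m pendant '[[[0.5,0,1],0,-1]]'; python3 fine.py
```

```text
time_s: 5.6
position: [0.6058, -0.1143, 0.2121]
tool_rot: [[0.98, -0.188, -0.061], [-0.187, -0.982, 0.023], [-0.064, -0.011, -0.998]]
ft_force: [-5.2, 0.3, -2.4]
grip_width: -0.0
top [252.8   1.2  75.  253.    1.1 169. ] gap -0.12
scene [250.3   1.2 117.  250.7   1.2 254. ] gap -0.41
```

```bash
python3 -m pendant '[[[-8,1.5,0],0,-1],[[-20,4,0],0,-1],[[-40,8,0],0,-1],[[-45,8,0],0,-1],[[-30,6,0],0,-1],[[0,0,0],0,-1],[[0,0,0],0,-1]]'; python3 fine.py; python3 - <<'E'
from h import *
a,_=snap('scene','s5'); cv2.imwrite('pics/c5.png',np.ascontiguousarray(a[:,:,::-1]))
E
```

```text
time_s: 6.58
position: [0.4615, -0.0871, 0.2146]
tool_rot: [[0.981, -0.188, -0.043], [-0.188, -0.982, 0.017], [-0.046, -0.009, -0.999]]
ft_force: [-0.3, -0.7, -0.3]
grip_width: 0.0
top [253.2   1.1  73.  253.1   1.  181. ] gap 0.04
scene [250.3   1.2 121.  250.7   1.1 252. ] gap -0.37
```

View pics/c5.png

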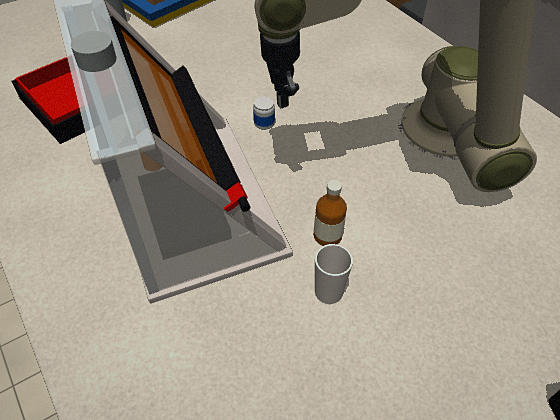

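The lip lines up with the red marker at (235,195). The hand is well away at (285,90), and the bottle, graduate, tin and marker are at their earlier pixel positions.

```bash
python3 -c "
from rig import ticket;print(ticket.close_job())"
```

```text
the job is handed in; nothing more can be done
None
```

The window is up, with its lip level with the red marker, and the job is handed in. I pushed it about 102 mm up the slope with the shut fingers against the lip's lower outer edge. I then drew the hand back about 145 mm, and nothing was pinched.

- **Level:** after the hand was away, the gap between lip and marker along the slope read 0.0 mm from the top camera and -0.4 mm from the scene camera. I trust those readings to about 1 mm.
- **Force:** the highest wrist force I read was about 25 N, at first contact. It was about zero at the end.
- **Surroundings:** the bottle, graduate, tin and marker showed no visible shift in the last scene picture. The marker's measured position agreed within 0.5 mm throughout.
- **Time:** the robot clock stood at about 6.7 s when I handed in.
- **Off plan:** the tool tilted up to about 4° while pushing, because it cannot be turned back upright with the moves available. It did no harm that I could see.
- **How it pushed:** the hand can only point downwards, so the fingers met the lower edge from the front and carried it up the slope. They did not reach in under the lip's lower face.

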